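Lock a hand-printing block into its spring-plunger cradle

TASK

Lay the wooden hand-printing block flat in the channel of the cradle, sloped nose towards the stop, and slide it under the plunger until it is hard against the stop. Keep it pressed hard against the stop until the slow sprung plunger has sunk all the way into the block's cross groove, and only then let go, so that the block stays locked; leave the tape roll and the sanding block where they are.

Things in the scene. Friction and masses are not known exactly. Their poses are not given: they have to be found in the camera images.
- block: Loose hand-printing block of brown wood, 160 (own x) x 50 (y) mm, body 23 mm thick, 0.2 to 0.4 kg, a dark handle rib on top. Origin: middle of its underside; +x points to its sloped nose, z up. It starts flat on the bench left of the cradle.
- block_nose (a point): Middle of the lower edge of the block's nose face, 80 mm ahead of its origin, on the underside; axes as the block's. The top is sloped over the first 30 mm: 14 mm thick at the nose tip, rising to 23 mm.
- block_groove (a point): Middle of the floor of the groove across the block's top, over its full width, from 34.5 to 55 mm behind the nose tip; floor 13 mm above the underside. Axes as the block's.
- block_handle (a point): Middle of the handle rib, 120 mm behind the nose tip (40 mm behind the origin), 45 mm above the underside; axes as the block's. The rib runs along x, 56 mm long, 22 mm wide from 23 to 53 mm above the underside, with a cap 60 long x 26 mm wide from 53 to 63 mm. Pinch it across y.
- cradle: Fixed cradle on the bench. Origin: middle of its underside; +x points along its channel to the stop, z up. Plywood bed 270 (x) x 96 (y) mm, top 10 mm above the bench. The waxed channel, 57 mm wide, centred, lies between rails 10 mm high from x = -40 mm to the stop; flared ends lead in from x = -70 mm. It is open behind and above.
- lay_in (a point): Point on the bed in the middle of the channel at x = 20 mm, 10 mm above the bench, 93 mm before the stop; axes as the cradle's. A block set down from above with its nose here lies in the channel clear of the plunger.
- stop_face (a point): Point on the steel stop's face at bed height in the middle of the channel (x = 113 mm, 10 mm above the bench). Axes as the cradle's; the nose meets it when fully home. The stop rises 22 mm over the bed.
- plunger (a joint): Height of the vertical sprung plunger, 0 = fully down (as at the start), 0.012 = fully up. The block's sloped nose lifts it to about 0.008. A spring of 3 to 4 N pushes it down; a dashpot (800 N s/m) slows it both ways, so it takes about 2 s to sink; push the block under it at about 30 mm/s. It can drop into the groove only while the nose is within about 3.5 mm of the stop.
- plunger_tip (a point): Middle of the plunger's lower end: 14 mm diameter, 45 mm before the stop, 15 mm above the bed when down. It runs in a steel bridge across the channel, 16 mm thick along x, underside 46 mm above the bed; its knob reaches up to 110 mm above the bench.
- pusher (a joint): Sprung pin, 9 mm diameter, in the middle of the stop, 8 mm above the bed: 0 = sticks out 12 mm from the stop, 0.012 = pressed flush. It pushes back with 6 N at first touch, 9 N flush, and throws the block back up to 12 mm if let go before the plunger has caught in the groove. A caught or locked block it moves back by about 4 mm, against the plunger.
- tape: bystander: roll of masking tape lying flat, 96 mm across, 25 mm high; origin under its middle. Not to be moved.
- sander: bystander: cork sanding block 42 x 72 x 30 mm; origin under its middle. Not to be moved.

How it is judged:
By the outcome, as a careful person would: the job done as asked, in the order asked, and still so for the second after the job is handed in, with the robot touching nothing.
It also fails if it takes over 48 s, if anything falls off the work surface, if the arm or the gripper's body presses on something with over 40 N, if the wrist force passes 120 N, or if a joint passes its speed limit or range.

ROBOT

A 6-joint arm with a two-finger parallel gripper is mounted at the origin on a cart in front of the work surface, level with it; the furniture and walls round the work are solid. World frame = base frame: x ahead of the robot, y to its left, z up, the work surface at z = 0. Lengths are in mm, angles in rad, forces in N, time in s.
With the tool pointing down it reaches from about 350 to 975 mm from the base axis. Payload 7.1 kg.
Tool frame: the origin (TCP) lies on the mounting face of the last link; the fingertips stand 182 mm ahead of it and the grasp point (between the pads) lies 163 mm ahead of it (ctrl.tcp_to_tips is the distance from the TCP to the fingertips, in mm); z points along the fingers, y is the direction in which the jaws open and shut (so a half turn about z gives the same grasp; the last joint's range is limited). The gripper opens to 88 mm and grips with 3 to 60 N. Pads are 20 mm wide; open, the fingers measure 115 mm over their backs; the gripper's body (75 mm by 178 mm) begins 61 mm behind the grasp point.
Start: joints at [1.22, 0.423, 1.63, -0, 1.089, -0.019], TCP at [203.559, 590.906, 404.675] pointing down, gripper open.
Joint ranges: [-3, 3], [-0.9, 2.11], [0.09, 2.58], [-1.31, 4.45], [0.11, 2.69], [-2.54, 2.54]. Speed limits (rad/s): [2.39, 2.39, 3.01, 3.14, 3.14, 3.14].

INTERFACE

Orientations are given as a rotation vector (axis times angle).
In Python, from workcell import ctrl gives the robot as it stands. The module is installed in compiled form; this text tells all that it offers.
- The arm moves only by the tool send_rows, never from a script. Its argument "commands" is a list of rows, each an object with "translation": the shift along the world's x, y, z normalised to -1 to 1, where 1 is 0.1 m, a list of three; "twist": the turn, a rotation vector about the world's x, y, z normalised to -1 to 1, where 1 is 0.5 rad, a list of three. A call has exactly 10 rows; each row is the pose to reach, as a shift and turn from the pose commanded when the call began; what a row does not reach only later rows make up. A row lasts 1/10 s, in which the tool goes at most 50 mm and 8.59 degrees, less where a joint would pass 70% of its speed; a pose out of reach is approached as far as the arm can. A call with a number of a shift or a turn outside -1 to 1 is refused whole. A call with a gripper value outside its range is refused whole. "grip" is the closure, from -1 (fully open) to 1 (shut), set as the call begins (left out, the last holds). The fingers move at their own pace and stop on an object; the grip force is fixed at half the most. Time passes only in rows, so rows that repeat a pose let the fingers close, or fill a call up. It gives the time, the measured TCP pose, the force and the opening at its end, in the units of the state.
- ctrl.get_obs(): the state, without advancing time (a new reading comes with each control period).
- ctrl.get_image(name): name is "side" or "top" or "wrist"; returns a dict with "img" (384x512x3 uint8, red, green, blue), "intrinsics" (3x3 intrinsics, pixels), "cam_to_world" (4x4, takes a point from camera to world coordinates). Camera axes: x right, y down, z forward; pixel columns grow to the right and rows downward; lengths in mm; the calibration is good to about 2 mm. A picture is of the moment at which its call begins. There is no depth.
- ctrl.close_job(): hands the job in, once; it reports no verdict.
The state is a dict: "t": time; "qpos": joint angles; "qvel": joint speeds; "joint_torque": joint torques, N m; "ee_pos": TCP position; "orientation": TCP orientation; "ft_force": force on the tool from outside, world axes, zero at the start; "moment": the same for the moment, N m; "width": finger opening in mm.
Only numpy, scipy, OpenCV 4.12 (cv2) and the standard library are available. Lean on these libraries where they do the work, as an engineer would, in place of code of your own. Each camera call takes 0.05 s, during which the arm holds its last target. There are 200 camera calls.

## Working session

There is one attempt and no reset: what is moved stays moved. The work goes in short steps, Python scripts to look and compute and a tool call to move; the robot and the scene stay as the last step left them, time stands still between calls to the robot, and variables do not carry over. Pictures are saved under pics/ and viewed, about 8 in all and at most 12, crops included, and the job is handed in when it is done.

Besides the shell and the picture viewer there is one more tool, called after "Emit:" as a command line: name --argument value ..., lists and objects as JSON in quotes. send_rows: Moves the arm, as the interface text tells. Its arguments: {"type":"object","properties":{"commands":{"type":"array","items":{"type":"object","properties":{"translation":{"type":"array","items":{"type":"number"}},"twist":{"type":"array","items":{"type":"number"}}}}},"grip":{"type":"number"}},"required":["commands"]}

```bash
mkdir -p pics
cat > h.py <<'E'
import numpy as np, cv2
from workcell import ctrl
def take(name,fn):
    d=ctrl.get_image(name); cv2.imwrite('pics/'+fn+'.png',d['img'][:,:,::-1]); np.savez('pics/'+fn+'.npz',K=d['intrinsics'],T=d['cam_to_world']); return d
def ray(fn,uv,z):
    d=np.load('pics/'+fn+'.npz');K,T=d['K'],d['T']
    r=T[:3,:3]@np.linalg.inv(K)@np.array([uv[0],uv[1],1.]);o=T[:3,3]
    return o+r*(z-o[2])/r[2]
def proj(fn,P):
    d=np.load('pics/'+fn+'.npz');K,T=d['K'],d['T']
    p=K@(np.linalg.inv(T)@np.append(P,1))[:3];return p[:2]/p[2]
E
python3 - <<'E'
from h import *
a=take('top','top0');b=take('side','side0')
cv2.imwrite('pics/both.png',cv2.resize(a['img'],(800,600),interpolation=cv2.INTER_CUBIC)[:,:,::-1])
print(a['cam_to_world'],b['cam_to_world'],a['intrinsics'],ctrl.get_obs())
E
```

```text
[[ 2.36246896e-02 -9.95086117e-01  9.61534884e-02  4.91126330e+02]
 [-9.99709473e-01 -2.39747130e-02 -2.48642164e-03 -5.69283518e+01]
 [ 4.77945594e-03 -9.60668123e-02 -9.95363413e-01  1.10510388e+03]
 [ 0.00000000e+00  0.00000000e+00  0.00000000e+00  1.00000000e+00]] [[ 9.46946597e-01 -1.19132883e-01  2.98495393e-01  2.79290441e+02]
 [-3.21250997e-01 -3.23454297e-01  8.90042198e-01 -9.89549127e+02]
 [-9.48367552e-03 -9.38714373e-01 -3.44565504e-01  4.52259761e+02]
 [ 0.00000000e+00  0.00000000e+00  0.00000000e+00  1.00000000e+00]] [[409.46024164   0.         260.26109728]
 [  0.         409.46024164 184.11324674]
 [  0.           0.           1.        ]] {'t': 0.1, 'qpos': array([ 1.21997774e+00,  4.23751901e-01,  1.63060535e+00, -3.11456198e-05,
        1.08861031e+00, -1.89543527e-02]), 'qvel': array([-0.00044767, -0.00159881, -0.00191658,  0.00021535, -0.00179282,
       -0.00098639]), 'joint_torque': array([-6.50626625e-04, -5.45606017e+01, -2.74324751e+01,  6.44742837e-02,
        1.87732698e-02, -5.68578128e-05]), 'ee_pos': array([203.49371017, 590.67627222, 403.99031381]), 'orientation': array([-5.18842454e-01, -3.09822283e+00,  2.13069506e-03]), 'ft_force': array([ 0.74526375, -0.2153004 , -0.88123271]), 'moment': array([-0.03934583,  0.01949539,  0.03889679]), 'width': 88.32961540858554}
```

View pics/both.png

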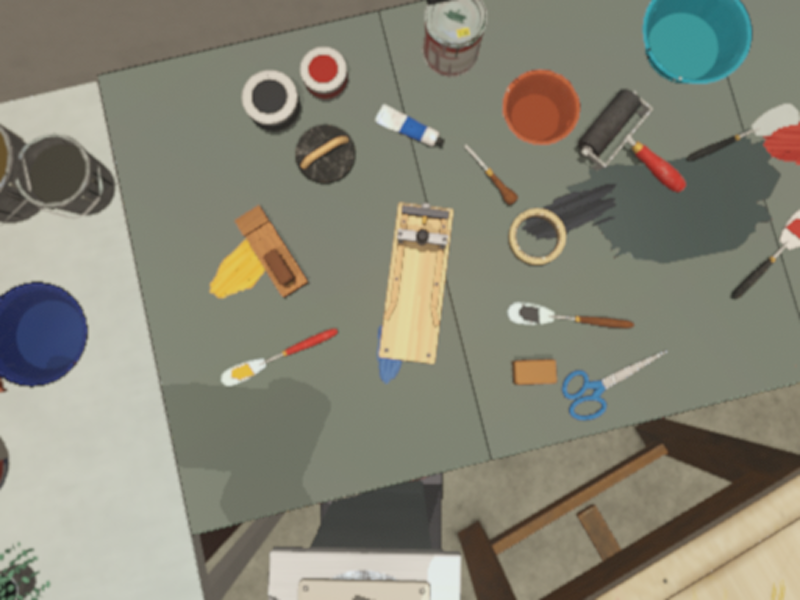

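View pics/side0.png

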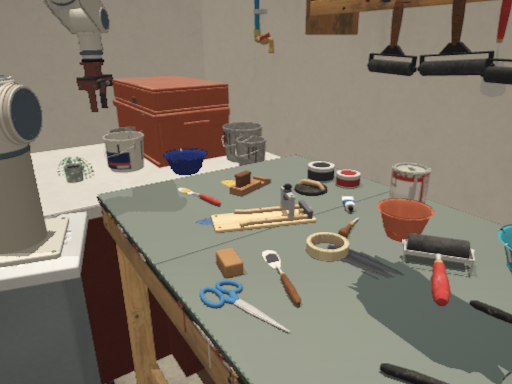

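The top view (800 px) shows the block around (270,250) with its nose towards the upper left at (250,215) and its handle at (280,267). The cradle runs from (407,360) to its stop at (427,208). The tape is at (537,236) and the sander at (535,372). Next I'll enlarge the block and cradle to pick corners.

Run:
```python
import cv2
i=cv2.imread('pics/top0.png')[120:240,140:300]
cv2.imwrite('pics/crop.png',cv2.resize(i,(800,600),interpolation=cv2.INTER_CUBIC))
```

```text
(no output)
```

View pics/crop.png

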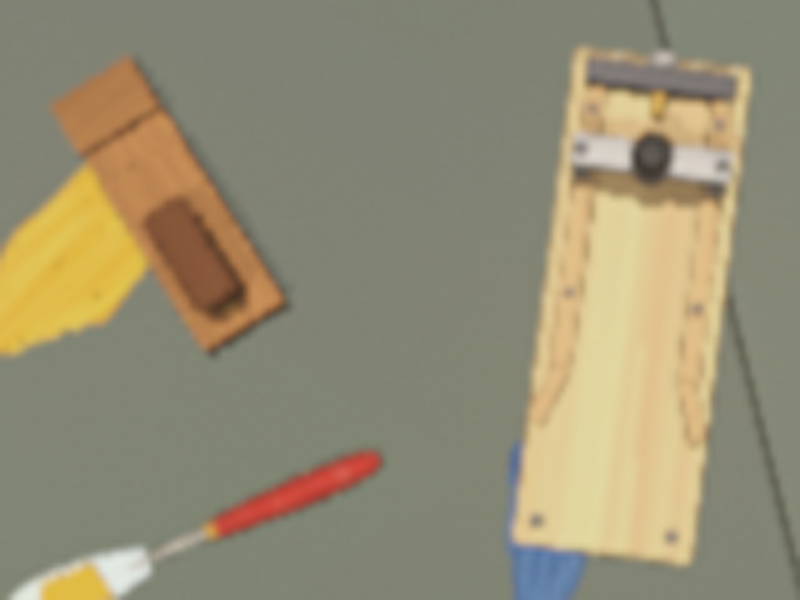

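```bash
cat >> h.py <<'E'
from scipy.optimize import least_squares
def fit(fn,pts,loc,x0):
    f=lambda p:np.concatenate([proj(fn,[p[0]+np.cos(p[2])*l[0]-np.sin(p[2])*l[1],p[1]+np.sin(p[2])*l[0]+np.cos(p[2])*l[1],l[2]])-u for l,u in zip(loc,pts)])
    r=least_squares(f,x0,x_scale=[10,10,.1]);return r.x,r.fun
E
python3 - <<'E'
from h import *
c=lambda L:[np.array([140+(x+.5)/5-.5,120+(y+.5)/5-.5]) for x,y in L]
print(fit('top0',c([(52,105),(132,57),(287,304),(210,353)]),[(80,25,14),(80,-25,14),(-80,-25,23),(-80,25,23)],[580,200,.6]))
print(fit('top0',c([(577,47),(750,68),(690,563),(513,543)]),[(135,48,10),(135,-48,10),(-135,-48,10),(-135,48,10)],[500,-50,0]))
print(fit('top0',c([(652,150)]),[(0,0,110)],[500,-50,0]))
E
```

```text
(array([6.54537185e+02, 1.74158626e+02, 6.01087692e-01]), array([ 0.31005552,  0.38578395,  0.05949538,  0.06994944,  0.10872744,
       -0.44023116, -0.47100244, -0.00136877]))
(array([ 6.08229666e+02, -7.52840580e+01, -1.00595995e-01]), array([-0.25647553, -0.04796895,  0.15544241,  0.08601944,  0.26788663,
        0.22992558, -0.16933254, -0.269946  ]))
(array([673.1718253 , -81.36706008,   0.        ]), array([ 4.90407501e-08, -2.73174351e-07]))
```

Emit:
send_rows --commands '[{"translation": [0.084, -0.088, -0.01], "twist": [0, 0, 0.037]}, {"translation": [0.168, -0.176, -0.02], "twist": [0, 0, 0.075]}, {"translation": [0.251, -0.264, -0.03], "twist": [0, 0, 0.112]}, {"translation": [0.334, -0.352, -0.04], "twist": [0, 0, 0.15]}, {"translation": [0.418, -0.44, -0.05], "twist": [0, 0, 0.187]}, {"translation": [0.502, -0.528, -0.06], "twist": [0, 0, 0.224]}, {"translation": [0.585, -0.616, -0.07], "twist": [0, 0, 0.261]}, {"translation": [0.67, -0.704, -0.08], "twist": [0, 0, 0.3]}, {"translation": [0.752, -0.792, -0.09], "twist": [0, 0, 0.336]}, {"translation": [0.836, -0.88, -0.1], "twist": [0, 0, 0.373]}]' --grip -1

```text
t: 1.1
ee_pos: [287.4, 502.4, 394.2]
orientation: [-0.227, -3.133, 0.001]
ft_force: [0.3, -0.4, -0.5]
width: 87.4
```

Emit:
send_rows --commands '[{"translation": [0.084, -0.088, -0.02], "twist": [0, 0, 0.037]}, {"translation": [0.168, -0.176, -0.04], "twist": [0, 0, 0.075]}, {"translation": [0.251, -0.264, -0.06], "twist": [0, 0, 0.112]}, {"translation": [0.334, -0.352, -0.08], "twist": [0, 0, 0.15]}, {"translation": [0.418, -0.44, -0.1], "twist": [0, 0, 0.187]}, {"translation": [0.502, -0.528, -0.12], "twist": [0, 0, 0.224]}, {"translation": [0.585, -0.616, -0.14], "twist": [0, 0, 0.261]}, {"translation": [0.67, -0.704, -0.16], "twist": [0, 0, 0.3]}, {"translation": [0.752, -0.792, -0.18], "twist": [0, 0, 0.336]}, {"translation": [0.836, -0.88, -0.2], "twist": [0, 0, 0.373]}]'

```text
t: 2.1
ee_pos: [371.0, 414.4, 374.3]
orientation: [0.066, -3.14, 0.001]
ft_force: [0.3, -0.2, 0.2]
width: 88.2
```

Emit:
send_rows --commands '[{"translation": [0.084, -0.088, -0.02], "twist": [0, 0, 0.037]}, {"translation": [0.168, -0.176, -0.04], "twist": [0, 0, 0.075]}, {"translation": [0.251, -0.264, -0.06], "twist": [0, 0, 0.112]}, {"translation": [0.334, -0.352, -0.08], "twist": [0, 0, 0.15]}, {"translation": [0.418, -0.44, -0.1], "twist": [0, 0, 0.187]}, {"translation": [0.502, -0.528, -0.12], "twist": [0, 0, 0.224]}, {"translation": [0.585, -0.616, -0.14], "twist": [0, 0, 0.261]}, {"translation": [0.67, -0.704, -0.16], "twist": [0, 0, 0.3]}, {"translation": [0.752, -0.792, -0.18], "twist": [0, 0, 0.336]}, {"translation": [0.836, -0.88, -0.2], "twist": [0, 0, 0.373]}]'

```text
t: 3.1
ee_pos: [454.5, 326.4, 354.3]
orientation: [0.358, -3.12, 0.001]
ft_force: [0.1, 0.2, 0.5]
width: 88.0
```

Emit:
send_rows --commands '[{"translation": [0.084, -0.088, -0.02], "twist": [0, 0, 0.037]}, {"translation": [0.168, -0.176, -0.04], "twist": [0, 0, 0.075]}, {"translation": [0.251, -0.264, -0.06], "twist": [0, 0, 0.112]}, {"translation": [0.334, -0.352, -0.08], "twist": [0, 0, 0.15]}, {"translation": [0.418, -0.44, -0.1], "twist": [0, 0, 0.187]}, {"translation": [0.502, -0.528, -0.12], "twist": [0, 0, 0.224]}, {"translation": [0.585, -0.616, -0.14], "twist": [0, 0, 0.261]}, {"translation": [0.67, -0.704, -0.16], "twist": [0, 0, 0.3]}, {"translation": [0.752, -0.792, -0.18], "twist": [0, 0, 0.336]}, {"translation": [0.836, -0.88, -0.2], "twist": [0, 0, 0.373]}]'

```text
t: 4.1
ee_pos: [538.1, 238.5, 334.2]
orientation: [0.647, -3.073, 0.0]
ft_force: [0.5, 0.4, -0.4]
width: 88.1
```

Emit:
send_rows --commands '[{"translation": [0.084, -0.088, -0.02], "twist": [0, 0, 0.037]}, {"translation": [0.168, -0.176, -0.04], "twist": [0, 0, 0.075]}, {"translation": [0.251, -0.264, -0.06], "twist": [0, 0, 0.112]}, {"translation": [0.334, -0.352, -0.08], "twist": [0, 0, 0.15]}, {"translation": [0.418, -0.44, -0.1], "twist": [0, 0, 0.187]}, {"translation": [0.502, -0.528, -0.12], "twist": [0, 0, 0.224]}, {"translation": [0.585, -0.616, -0.14], "twist": [0, 0, 0.261]}, {"translation": [0.67, -0.704, -0.16], "twist": [0, 0, 0.3]}, {"translation": [0.752, -0.792, -0.18], "twist": [0, 0, 0.336]}, {"translation": [0.836, -0.87, -0.2], "twist": [0, 0, 0.373]}]'

```text
t: 5.1
ee_pos: [621.7, 151.4, 314.1]
orientation: [0.93, -3.0, -0.0]
ft_force: [-0.5, 0.5, 0.5]
width: 87.9
```

Run:
```python
from h import *
take('wrist','w1');o=ctrl.get_obs();print(o['ee_pos'],o['orientation'],o['qpos'])
print([proj('w1',p).round() for p in ([621.5,151.5,63],[720.5,219.5,0])])
```

```text
[622.68928188 150.49341638 313.94836717] [ 9.30846702e-01 -3.00029808e+00  8.03786960e-04] [ 2.18663932e-01  5.53398917e-01  1.65192198e+00 -6.54928037e-04
  9.36442345e-01 -1.95341424e+00]
[array([252., 204.]), array([251., 290.])]
```

View pics/w1.png

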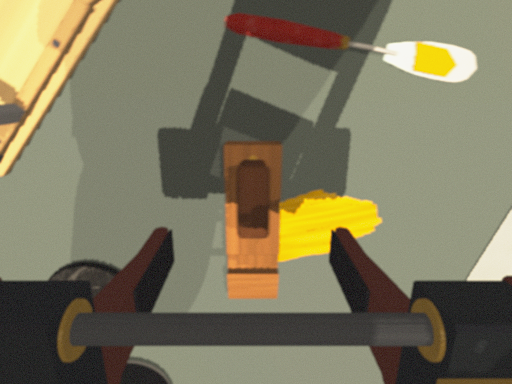

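Run:
```python
from h import *
for uv,z in (((253,199),63),((253.5,142),23),((253.5,297),0),((253.5,297),14)): print(uv,z,ray('w1',uv,z).round(1))
x,f=fit('w1',[np.array(p,float) for p in((223.5,142.5),(282,142.5),(229,297),(278.5,297))],[(-80,-25,23),(-80,25,23),(80,-25,0),(80,25,0)],[654,174,.6]);print(x,f)
x[2]=x[2];print(x[:2]-40*np.array([np.cos(x[2]),np.sin(x[2])]))
```

```text
(253, 199) 63 [617.5 150.1  63. ]
(253.5, 142) 23 [586.3 129.4  23. ]
(253.5, 297) 0 [726.9 226.6   0. ]
(253.5, 297) 14 [718.6 220.8  14. ]
[6.55320322e+02 1.76834378e+02 6.09612445e-01] [ 0.02886176  4.13613581  0.13614125  3.6849237   1.33781372 -5.57915372
 -1.54413366 -5.88632431]
[622.52552257 153.93238805]
```

Emit:
send_rows --commands '[{"translation": [-0.005, 0, -0.09]}, {"translation": [-0.01, 0, -0.18]}, {"translation": [-0.015, 0, -0.28]}, {"translation": [-0.02, 0, -0.38]}, {"translation": [-0.025, 0, -0.48]}, {"translation": [-0.025, 0, -0.58]}, {"translation": [-0.025, 0, -0.68]}, {"translation": [-0.025, 0, -0.78]}, {"translation": [-0.025, 0, -0.87]}, {"translation": [-0.025, 0, -0.92]}]'

```text
validation failed for argument at $.co...
```

Emit:
send_rows --commands '[{"translation": [0, 0, -0.04]}, {"translation": [0, 0, -0.08]}, {"translation": [0, 0, -0.12]}, {"translation": [0, 0, -0.14]}, {"translation": [0, 0, -0.14]}, {"translation": [0, 0, -0.14]}, {"translation": [0, 0, -0.14]}, {"translation": [0, 0, -0.14]}, {"translation": [0, 0, -0.14]}, {"translation": [0, 0, -0.14]}]'

```text
validation failed for argument at $.co...
```

Emit:
send_rows --commands '[{"translation": [0, 0, 0]}, {"translation": [0, 0, 0]}, {"translation": [0, 0, 0]}, {"translation": [0, 0, 0]}, {"translation": [0, 0, 0]}, {"translation": [0, 0, 0]}, {"translation": [0, 0, 0]}, {"translation": [0, 0, 0]}, {"translation": [0, 0, 0]}, {"translation": [0, 0, 0]}]' --grip 1

```text
validation failed for argument at $.co...
```

Twist is required in every row, so I'll send these again with it filled in.

Emit:
send_rows --commands '[{"translation": [-0.005, 0, -0.09], "twist": [0, 0, 0]}, {"translation": [-0.01, 0, -0.18], "twist": [0, 0, 0]}, {"translation": [-0.015, 0, -0.28], "twist": [0, 0, 0]}, {"translation": [-0.02, 0, -0.38], "twist": [0, 0, 0]}, {"translation": [-0.025, 0, -0.48], "twist": [0, 0, 0]}, {"translation": [-0.025, 0, -0.58], "twist": [0, 0, 0]}, {"translation": [-0.025, 0, -0.68], "twist": [0, 0, 0]}, {"translation": [-0.025, 0, -0.78], "twist": [0, 0, 0]}, {"translation": [-0.025, 0, -0.87], "twist": [0, 0, 0]}, {"translation": [-0.025, 0, -0.92], "twist": [0, 0, 0]}]'

```text
t: 6.15
ee_pos: [618.9, 151.8, 221.5]
orientation: [0.929, -3.0, -0.0]
ft_force: [0.0, -0.4, -1.3]
width: 87.8
```

Emit:
send_rows --commands '[{"translation": [0, 0, -0.04], "twist": [0, 0, 0]}, {"translation": [0, 0, -0.08], "twist": [0, 0, 0]}, {"translation": [0, 0, -0.12], "twist": [0, 0, 0]}, {"translation": [0, 0, -0.14], "twist": [0, 0, 0]}, {"translation": [0, 0, -0.14], "twist": [0, 0, 0]}, {"translation": [0, 0, -0.14], "twist": [0, 0, 0]}, {"translation": [0, 0, -0.14], "twist": [0, 0, 0]}, {"translation": [0, 0, -0.14], "twist": [0, 0, 0]}, {"translation": [0, 0, -0.14], "twist": [0, 0, 0]}, {"translation": [0, 0, -0.14], "twist": [0, 0, 0]}]'

```text
t: 7.15
ee_pos: [619.1, 151.9, 208.7]
orientation: [-0.929, 3.001, -0.0]
ft_force: [-0.2, 0.2, 0.8]
width: 87.8
```

Emit:
send_rows --commands '[{"translation": [0, 0, 0], "twist": [0, 0, 0]}, {"translation": [0, 0, 0], "twist": [0, 0, 0]}, {"translation": [0, 0, 0], "twist": [0, 0, 0]}, {"translation": [0, 0, 0], "twist": [0, 0, 0]}, {"translation": [0, 0, 0], "twist": [0, 0, 0]}, {"translation": [0, 0, 0], "twist": [0, 0, 0]}, {"translation": [0, 0, 0], "twist": [0, 0, 0]}, {"translation": [0, 0, 0], "twist": [0, 0, 0]}, {"translation": [0, 0, 0], "twist": [0, 0, 0]}, {"translation": [0, 0, 0], "twist": [0, 0, 0]}]' --grip 1

```text
t: 8.15
ee_pos: [619.0, 151.9, 208.7]
orientation: [0.929, -3.001, -0.0]
ft_force: [-0.2, 0.6, -0.4]
width: 25.8
```

Emit:
send_rows --commands '[{"translation": [0, 0, 0.05], "twist": [0, 0, 0]}, {"translation": [0, 0, 0.1], "twist": [0, 0, 0]}, {"translation": [0, 0, 0.17], "twist": [0, 0, 0]}, {"translation": [0, 0, 0.24], "twist": [0, 0, 0]}, {"translation": [0, 0, 0.31], "twist": [0, 0, 0]}, {"translation": [0, 0, 0.38], "twist": [0, 0, 0]}, {"translation": [0, 0, 0.45], "twist": [0, 0, 0]}, {"translation": [0, 0, 0.51], "twist": [0, 0, 0]}, {"translation": [0, 0, 0.56], "twist": [0, 0, 0]}, {"translation": [0, 0, 0.6], "twist": [0, 0, 0]}]'

```text
t: 9.15
ee_pos: [619.1, 151.9, 269.2]
orientation: [-0.929, 3.001, -0.0]
ft_force: [-1.3, 0.5, -4.1]
width: 25.9
```

Emit:
send_rows --commands '[{"translation": [-0.02, -0.04, 0], "twist": [0, 0, -0.026]}, {"translation": [-0.05, -0.1, 0], "twist": [0, 0, -0.065]}, {"translation": [-0.085, -0.167, 0], "twist": [0, 0, -0.108]}, {"translation": [-0.125, -0.245, 0], "twist": [0, 0, -0.158]}, {"translation": [-0.166, -0.326, 0], "twist": [0, 0, -0.211]}, {"translation": [-0.207, -0.407, 0], "twist": [0, 0, -0.263]}, {"translation": [-0.248, -0.488, 0], "twist": [0, 0, -0.315]}, {"translation": [-0.289, -0.569, 0], "twist": [0, 0, -0.368]}, {"translation": [-0.33, -0.65, 0], "twist": [0, 0, -0.42]}, {"translation": [-0.37, -0.73, 0], "twist": [0, 0, -0.47]}]'

```text
t: 10.15
ee_pos: [581.7, 78.2, 268.7]
orientation: [-0.568, 3.09, -0.0]
ft_force: [0.6, -0.4, -2.5]
width: 25.6
```

Emit:
send_rows --commands '[{"translation": [-0.037, -0.073, 0], "twist": [0, 0, -0.047]}, {"translation": [-0.074, -0.146, 0], "twist": [0, 0, -0.094]}, {"translation": [-0.111, -0.219, 0], "twist": [0, 0, -0.141]}, {"translation": [-0.148, -0.292, 0], "twist": [0, 0, -0.188]}, {"translation": [-0.185, -0.365, 0], "twist": [0, 0, -0.235]}, {"translation": [-0.222, -0.438, 0], "twist": [0, 0, -0.282]}, {"translation": [-0.259, -0.511, 0], "twist": [0, 0, -0.329]}, {"translation": [-0.296, -0.584, 0], "twist": [0, 0, -0.376]}, {"translation": [-0.333, -0.657, 0], "twist": [0, 0, -0.423]}, {"translation": [-0.37, -0.73, 0], "twist": [0, 0, -0.47]}]'

```text
t: 11.15
ee_pos: [544.8, 5.3, 268.7]
orientation: [-0.202, 3.135, 0.0]
ft_force: [0.0, 0.1, -3.0]
width: 25.5
```

Emit:
send_rows --commands '[{"translation": [-0.041, -0.081, 0], "twist": [0, 0, -0.052]}, {"translation": [-0.082, -0.162, 0], "twist": [0, 0, -0.105]}, {"translation": [-0.123, -0.243, 0], "twist": [0, 0, -0.157]}, {"translation": [-0.164, -0.324, 0], "twist": [0, 0, -0.21]}, {"translation": [-0.205, -0.405, 0], "twist": [0, 0, -0.262]}, {"translation": [-0.246, -0.486, 0], "twist": [0, 0, -0.314]}, {"translation": [-0.285, -0.563, 0], "twist": [0, 0, -0.364]}, {"translation": [-0.32, -0.632, 0], "twist": [0, 0, -0.407]}, {"translation": [-0.348, -0.687, 0], "twist": [0, 0, -0.443]}, {"translation": [-0.363, -0.712, 0], "twist": [0, 0, -0.465]}]'

```text
t: 12.15
ee_pos: [508.5, -65.9, 268.7]
orientation: [-0.162, -3.137, 0.0]
ft_force: [-0.0, 0.4, -3.1]
width: 25.6
```

Run:
```python
from h import *
a=take('wrist','w2')['img'];b=take('side','s2')['img']
o=ctrl.get_obs();print(o['ee_pos'],o['orientation'],o['width'])
c=cv2.resize(b[130:250,170:330],(512,384),interpolation=cv2.INTER_CUBIC)
cv2.imwrite('pics/w2s.png',np.vstack([a,c])[:,:,::-1])
cv2.imwrite('pics/s2c.png',c[:,:,::-1])
```

```text
[508.61538878 -65.60745817 268.68122095] [-1.61296585e-01 -3.13740136e+00 -5.18374369e-05] 25.875579936865783
```

View pics/w2.png

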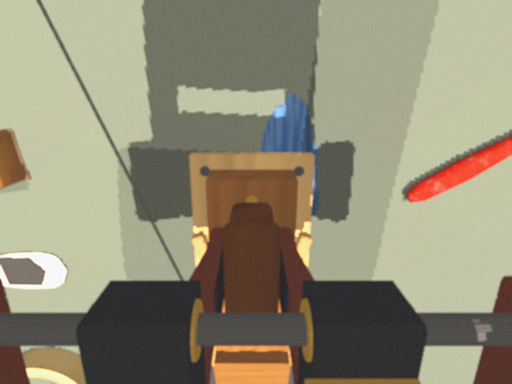

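View pics/s2c.png

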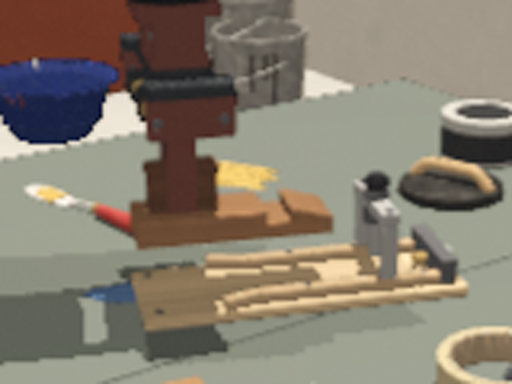

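Run:
```python
from h import *
c,s=np.cos(-.1006),np.sin(-.1006)
def loc(P): d=P[:2]-np.array([608.2,-75.3]); return np.round([c*d[0]+s*d[1],-s*d[0]+c*d[1]],1)
for uv,z in (((190.5,153.5),10),((315,153.5),10),((206.5,170),83),((297.5,170),83),((205,171),10),((299,171),10)): print(uv,z,loc(ray('w2',uv,z)))
o=ctrl.get_obs();print(loc(o['ee_pos']))
```

```text
(190.5, 153.5) 10 [-137.8  -46.9]
(315, 153.5) 10 [-137.6   47.3]
(206.5, 170) 83 [-143.   -24.8]
(297.5, 170) 83 [-142.8   23.7]
(205, 171) 10 [-124.2  -36.5]
(299, 171) 10 [-124.    35.8]
[-100.1   -0.4]
```

Seen from the wrist, the bed's rear edge spans columns 190–315 (row 153) and the block's rear spans 206–297. That puts the block centred in the channel to within 1 mm with matching yaw. The side view shows the block held level, nose towards the stop. Lowering now.

Emit:
send_rows --commands '[{"translation": [0, 0.005, -0.05], "twist": [0, 0, 0]}, {"translation": [0, 0.005, -0.1], "twist": [0, 0, 0]}, {"translation": [0, 0.005, -0.16], "twist": [0, 0, 0]}, {"translation": [0, 0.005, -0.22], "twist": [0, 0, 0]}, {"translation": [0, 0.005, -0.28], "twist": [0, 0, 0]}, {"translation": [0, 0.005, -0.34], "twist": [0, 0, 0]}, {"translation": [0, 0.005, -0.4], "twist": [0, 0, 0]}, {"translation": [0, 0.005, -0.44], "twist": [0, 0, 0]}, {"translation": [0, 0.005, -0.47], "twist": [0, 0, 0]}, {"translation": [0, 0.005, -0.49], "twist": [0, 0, 0]}]'

```text
t: 13.25
ee_pos: [508.8, -64.8, 219.4]
orientation: [-0.16, -3.137, -0.0]
ft_force: [0.4, 0.1, -2.8]
width: 25.4
```

Emit:
send_rows --commands '[{"translation": [0, 0, -0.005], "twist": [0, 0, 0]}, {"translation": [0, 0, -0.01], "twist": [0, 0, 0]}, {"translation": [0, 0, -0.01], "twist": [0, 0, 0]}, {"translation": [0, 0, -0.01], "twist": [0, 0, 0]}, {"translation": [0, 0, -0.01], "twist": [0, 0, 0]}, {"translation": [0.02, -0.002, -0.01], "twist": [0, 0, 0]}, {"translation": [0.05, -0.005, -0.01], "twist": [0, 0, 0]}, {"translation": [0.08, -0.008, -0.01], "twist": [0, 0, 0]}, {"translation": [0.11, -0.011, -0.01], "twist": [0, 0, 0]}, {"translation": [0.14, -0.014, -0.01], "twist": [0, 0, 0]}]'

```text
t: 14.25
ee_pos: [523.1, -66.2, 218.7]
orientation: [0.16, 3.137, -0.0]
ft_force: [0.2, -0.5, -3.2]
width: 25.6
```

Emit:
send_rows --commands '[{"translation": [0.03, -0.003, -0.004], "twist": [0, 0, 0]}, {"translation": [0.06, -0.006, -0.008], "twist": [0, 0, 0]}, {"translation": [0.09, -0.009, -0.01], "twist": [0, 0, 0]}, {"translation": [0.12, -0.012, -0.012], "twist": [0, 0, 0]}, {"translation": [0.14, -0.014, -0.014], "twist": [0, 0, 0]}, {"translation": [0.16, -0.016, -0.015], "twist": [0, 0, 0]}, {"translation": [0.18, -0.018, -0.015], "twist": [0, 0, 0]}, {"translation": [0.2, -0.02, -0.015], "twist": [0, 0, 0]}, {"translation": [0.2, -0.02, -0.015], "twist": [0, 0, 0]}, {"translation": [0.2, -0.02, -0.015], "twist": [0, 0, 0]}]'

```text
t: 15.25
ee_pos: [543.3, -68.3, 218.5]
orientation: [0.16, 3.136, -0.0]
ft_force: [-3.6, -0.1, 11.8]
width: 26.0
```

Emit:
send_rows --commands '[{"translation": [0.03, -0.003, 0.004], "twist": [0, 0, 0]}, {"translation": [0.06, -0.006, 0.008], "twist": [0, 0, 0]}, {"translation": [0.09, -0.009, 0.008], "twist": [0, 0, 0]}, {"translation": [0.12, -0.012, 0.008], "twist": [0, 0, 0]}, {"translation": [0.15, -0.015, 0.008], "twist": [0, 0, 0]}, {"translation": [0.18, -0.018, 0.008], "twist": [0, 0, 0]}, {"translation": [0.21, -0.021, 0.008], "twist": [0, 0, 0]}, {"translation": [0.24, -0.024, 0.008], "twist": [0, 0, 0]}, {"translation": [0.27, -0.027, 0.008], "twist": [0, 0, 0]}, {"translation": [0.3, -0.03, 0.008], "twist": [0, 0, 0]}]'

```text
t: 16.25
ee_pos: [569.8, -70.8, 218.4]
orientation: [-0.159, -3.128, -0.001]
ft_force: [-19.3, 2.1, 23.8]
width: 25.7
```

Emit:
send_rows --commands '[{"translation": [0.03, -0.003, 0], "twist": [0, 0, 0]}, {"translation": [0.06, -0.006, 0], "twist": [0, 0, 0]}, {"translation": [0.09, -0.009, 0], "twist": [0, 0, 0]}, {"translation": [0.12, -0.012, 0], "twist": [0, 0, 0]}, {"translation": [0.15, -0.015, 0], "twist": [0, 0, 0]}, {"translation": [0.175, -0.018, 0], "twist": [0, 0, 0]}, {"translation": [0.2, -0.02, 0], "twist": [0, 0, 0]}, {"translation": [0.22, -0.022, 0], "twist": [0, 0, 0]}, {"translation": [0.24, -0.024, 0], "twist": [0, 0, 0]}, {"translation": [0.25, -0.025, 0], "twist": [0, 0, 0]}]'

```text
t: 17.25
ee_pos: [595.8, -73.5, 218.4]
orientation: [-0.159, -3.13, -0.001]
ft_force: [-14.9, 2.0, 18.9]
width: 25.8
```

Emit:
send_rows --commands '[{"translation": [0.015, -0.0015, 0], "twist": [0, 0, 0]}, {"translation": [0.03, -0.003, 0], "twist": [0, 0, 0]}, {"translation": [0.045, -0.0045, 0], "twist": [0, 0, 0]}, {"translation": [0.06, -0.006, 0], "twist": [0, 0, 0]}, {"translation": [0.07, -0.007, 0], "twist": [0, 0, 0]}, {"translation": [0.075, -0.0075, 0], "twist": [0, 0, 0]}, {"translation": [0.08, -0.008, 0], "twist": [0, 0, 0]}, {"translation": [0.08, -0.008, 0], "twist": [0, 0, 0]}, {"translation": [0.08, -0.008, 0], "twist": [0, 0, 0]}, {"translation": [0.08, -0.008, 0], "twist": [0, 0, 0]}]'

```text
t: 18.25
ee_pos: [600.9, -74.0, 217.8]
orientation: [-0.159, -3.122, -0.002]
ft_force: [-26.3, 1.6, 26.1]
width: 25.8
```

Emit:
send_rows --commands '[{"translation": [0.005, 0, 0.003], "twist": [0, 0, 0]}, {"translation": [0.01, -0.001, 0.006], "twist": [0, 0, 0]}, {"translation": [0.015, -0.0015, 0.008], "twist": [0, 0, 0]}, {"translation": [0.02, -0.002, 0.008], "twist": [0, 0, 0]}, {"translation": [0.02, -0.002, 0.008], "twist": [0, 0, 0]}, {"translation": [0.02, -0.002, 0.008], "twist": [0, 0, 0]}, {"translation": [0.02, -0.002, 0.008], "twist": [0, 0, 0]}, {"translation": [0.02, -0.002, 0.008], "twist": [0, 0, 0]}, {"translation": [0.02, -0.002, 0.008], "twist": [0, 0, 0]}, {"translation": [0.02, -0.002, 0.008], "twist": [0, 0, 0]}]'

```text
t: 19.25
ee_pos: [602.0, -74.1, 217.6]
orientation: [-0.159, -3.119, -0.002]
ft_force: [-28.1, 2.0, 22.0]
width: 25.7
```

Run:
```python
from h import *
b=take('side','s3')['img'];a=take('top','t3')['img']
o=ctrl.get_obs();print(o['ee_pos'],o['ft_force'])
c=cv2.resize(b[170:240,230:330],(800,560),interpolation=cv2.INTER_CUBIC)
d=cv2.resize(a[120:195,230:310],(600,562),interpolation=cv2.INTER_CUBIC)
cv2.imwrite('pics/s3c.png',c[:,:,::-1]);cv2.imwrite('pics/t3c.png',d[:,:,::-1])
```

```text
[601.98269634 -74.09218448 217.61298517] [-27.57505641   1.82056174  20.84897484]
```

View pics/s3c.png

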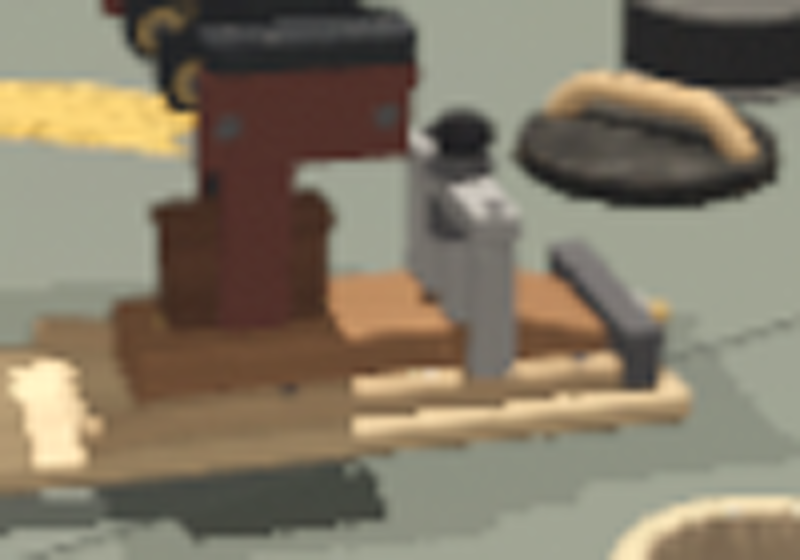

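View pics/t3c.png

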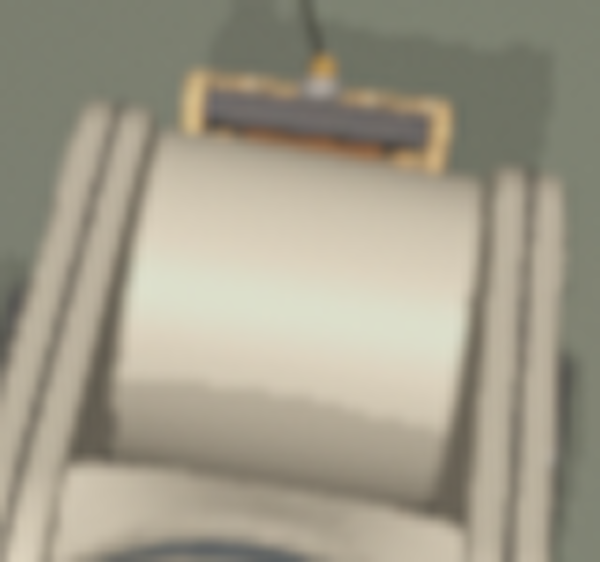

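Emit:
send_rows --commands '[{"translation": [0.005, 0, 0], "twist": [0, 0, 0]}, {"translation": [0.01, -0.001, 0], "twist": [0, 0, 0]}, {"translation": [0.01, -0.001, 0], "twist": [0, 0, 0]}, {"translation": [0.01, -0.001, 0], "twist": [0, 0, 0]}, {"translation": [0.01, -0.001, 0], "twist": [0, 0, 0]}, {"translation": [0.01, -0.001, 0], "twist": [0, 0, 0]}, {"translation": [0.01, -0.001, 0], "twist": [0, 0, 0]}, {"translation": [0.01, -0.001, 0], "twist": [0, 0, 0]}, {"translation": [0.01, -0.001, 0], "twist": [0, 0, 0]}, {"translation": [0.01, -0.001, 0], "twist": [0, 0, 0]}]'

```text
t: 20.35
ee_pos: [602.7, -74.2, 217.4]
orientation: [-0.159, -3.118, -0.002]
ft_force: [-28.9, 1.1, 21.0]
width: 26.0
```

Run:
```python
from h import *
take('side','s4');o=ctrl.get_obs();print(o['ee_pos'],o['ft_force'])
for n in('side0','s2','s3','s4'):
    g=cv2.imread(f'pics/{n}.png',0);print(n,g[178:200,286:290].mean(1).astype(int))
def bx(n):
    g=cv2.imread(f'pics/{n}.png');return g[205:212,244:256].sum(2).tolist()
a,b=[cv2.imread(f'pics/{n}.png',0).astype(int) for n in('s3','s4')]
print(abs(a-b)[175:225,244:320].max(), [ (a[214,240:256]).tolist(), (b[214,240:256]).tolist()])
```

```text
[602.73729875 -74.1770685  217.44857049] [-28.03844452   2.14772843  21.3862329 ]
side0 [150 150 150 150 150 120  71  44  37  33  29  40  63  62 101 183 184 160
 137 110  87  80]
s2 [159 159 159 159 159 128  77  48  41  36  32  44  69  68 108 193 193 169
 146 117  93  86]
s3 [161 160 161 161 161 128  74  42  37  34  31  45  65  65  98 173 174 152
 131 106  88  81]
s4 [160 161 161 161 160 128  74  42  38  35  30  44  65  66  98 173 174 152
 131 106  88  82]
61 [[117, 117, 117, 112, 90, 74, 75, 79, 84, 85, 84, 83, 83, 83, 83, 83], [116, 117, 118, 112, 90, 74, 75, 80, 84, 84, 84, 84, 84, 84, 84, 83]]
```

The stop end shows the nose at the stop and the pin pushed out behind it. The knob's row profile is the same as at the start, so the plunger is down. I'll hold for two more seconds, then ease the load before opening.

Emit:
send_rows --commands '[{"translation": [0, 0, 0], "twist": [0, 0, 0]}, {"translation": [0, 0, 0], "twist": [0, 0, 0]}, {"translation": [0, 0, 0], "twist": [0, 0, 0]}, {"translation": [0, 0, 0], "twist": [0, 0, 0]}, {"translation": [0, 0, 0], "twist": [0, 0, 0]}, {"translation": [0, 0, 0], "twist": [0, 0, 0]}, {"translation": [0, 0, 0], "twist": [0, 0, 0]}, {"translation": [0, 0, 0], "twist": [0, 0, 0]}, {"translation": [0, 0, 0], "twist": [0, 0, 0]}, {"translation": [0, 0, 0], "twist": [0, 0, 0]}]'

```text
t: 21.4
ee_pos: [602.7, -74.2, 217.4]
orientation: [-0.159, -3.118, -0.002]
ft_force: [-28.5, 1.3, 21.4]
width: 25.8
```

Emit:
send_rows --commands '[{"translation": [0, 0, 0], "twist": [0, 0, 0]}, {"translation": [0, 0, 0], "twist": [0, 0, 0]}, {"translation": [0, 0, 0], "twist": [0, 0, 0]}, {"translation": [0, 0, 0], "twist": [0, 0, 0]}, {"translation": [0, 0, 0], "twist": [0, 0, 0]}, {"translation": [0, 0, 0.005], "twist": [0, 0, 0]}, {"translation": [0, 0, 0.01], "twist": [0, 0, 0]}, {"translation": [0, 0, 0.015], "twist": [0, 0, 0]}, {"translation": [0, 0, 0.015], "twist": [0, 0, 0]}, {"translation": [0, 0, 0.015], "twist": [0, 0, 0]}]'

```text
t: 22.4
ee_pos: [602.8, -74.2, 217.6]
orientation: [-0.159, -3.118, -0.002]
ft_force: [-24.1, 1.9, 9.4]
width: 25.7
```

Next I ease x back by 3 mm, then open.

Emit:
send_rows --commands '[{"translation": [-0.005, 0, 0.002], "twist": [0, 0, 0]}, {"translation": [-0.01, 0.001, 0.004], "twist": [0, 0, 0]}, {"translation": [-0.015, 0.001, 0.005], "twist": [0, 0, 0]}, {"translation": [-0.02, 0.002, 0.005], "twist": [0, 0, 0]}, {"translation": [-0.025, 0.002, 0.005], "twist": [0, 0, 0]}, {"translation": [-0.03, 0.003, 0.005], "twist": [0, 0, 0]}, {"translation": [-0.03, 0.003, 0.005], "twist": [0, 0, 0]}, {"translation": [-0.03, 0.003, 0.005], "twist": [0, 0, 0]}, {"translation": [-0.03, 0.003, 0.005], "twist": [0, 0, 0]}, {"translation": [-0.03, 0.003, 0.005], "twist": [0, 0, 0]}]'

```text
t: 23.4
ee_pos: [602.0, -74.1, 218.5]
orientation: [-0.159, -3.125, -0.002]
ft_force: [-14.5, 0.6, 1.5]
width: 25.7
```

Emit:
send_rows --commands '[{"translation": [0, 0, 0], "twist": [0, 0, 0]}, {"translation": [0, 0, 0], "twist": [0, 0, 0]}, {"translation": [0, 0, 0], "twist": [0, 0, 0]}, {"translation": [0, 0, 0], "twist": [0, 0, 0]}, {"translation": [0, 0, 0], "twist": [0, 0, 0]}, {"translation": [0, 0, 0], "twist": [0, 0, 0]}, {"translation": [0, 0, 0], "twist": [0, 0, 0]}, {"translation": [0, 0, 0], "twist": [0, 0, 0]}, {"translation": [0, 0, 0], "twist": [0, 0, 0]}, {"translation": [0, 0, 0], "twist": [0, 0, 0]}]' --grip -1

```text
t: 24.4
ee_pos: [605.8, -74.5, 220.8]
orientation: [0.16, 3.138, -0.0]
ft_force: [0.1, 0.2, 0.4]
width: 87.8
```

Emit:
send_rows --commands '[{"translation": [0, 0, 0.05], "twist": [0, 0, 0]}, {"translation": [0, 0, 0.12], "twist": [0, 0, 0]}, {"translation": [0, 0, 0.22], "twist": [0, 0, 0]}, {"translation": [0, 0, 0.33], "twist": [0, 0, 0]}, {"translation": [0, 0, 0.45], "twist": [0, 0, 0]}, {"translation": [0, 0, 0.57], "twist": [0, 0, 0]}, {"translation": [0, 0, 0.69], "twist": [0, 0, 0]}, {"translation": [0, 0, 0.8], "twist": [0, 0, 0]}, {"translation": [0, 0, 0.9], "twist": [0, 0, 0]}, {"translation": [0, 0, 0.95], "twist": [0, 0, 0]}]'

```text
t: 25.4
ee_pos: [606.0, -74.5, 317.1]
orientation: [0.16, 3.136, -0.0]
ft_force: [0.3, -0.3, 0.3]
width: 87.9
```

Emit:
send_rows --commands '[{"translation": [-0.1, 0, 0.05], "twist": [0, 0, 0]}, {"translation": [-0.2, 0, 0.1], "twist": [0, 0, 0]}, {"translation": [-0.3, 0, 0.15], "twist": [0, 0, 0]}, {"translation": [-0.4, 0, 0.2], "twist": [0, 0, 0]}, {"translation": [-0.5, 0, 0.25], "twist": [0, 0, 0]}, {"translation": [-0.6, 0, 0.3], "twist": [0, 0, 0]}, {"translation": [-0.7, 0, 0.35], "twist": [0, 0, 0]}, {"translation": [-0.8, 0, 0.4], "twist": [0, 0, 0]}, {"translation": [-0.9, 0, 0.45], "twist": [0, 0, 0]}, {"translation": [-1, 0, 0.5], "twist": [0, 0, 0]}]'

```text
t: 26.4
ee_pos: [504.9, -74.5, 366.2]
orientation: [0.16, 3.137, -0.0]
ft_force: [-0.1, 0.5, -0.3]
width: 87.6
```

Emit:
send_rows --commands '[{"translation": [-0.1, 0, 0.05], "twist": [0, 0, 0]}, {"translation": [-0.2, 0, 0.1], "twist": [0, 0, 0]}, {"translation": [-0.3, 0, 0.15], "twist": [0, 0, 0]}, {"translation": [-0.4, 0, 0.2], "twist": [0, 0, 0]}, {"translation": [-0.5, 0, 0.25], "twist": [0, 0, 0]}, {"translation": [-0.6, 0, 0.3], "twist": [0, 0, 0]}, {"translation": [-0.7, 0, 0.35], "twist": [0, 0, 0]}, {"translation": [-0.8, 0, 0.4], "twist": [0, 0, 0]}, {"translation": [-0.8, 0, 0.4], "twist": [0, 0, 0]}, {"translation": [-0.8, 0, 0.4], "twist": [0, 0, 0]}]'

```text
t: 27.4
ee_pos: [425.7, -74.5, 406.1]
orientation: [0.16, 3.137, -0.0]
ft_force: [-0.1, 0.7, -0.3]
width: 87.7
```

Run:
```python
from h import *
b=take('side','s5')['img'];a=take('top','t5')['img']
c=cv2.resize(b[165:240,230:330],(800,600),interpolation=cv2.INTER_CUBIC)
d=cv2.resize(a[120:240,240:300],(300,600),interpolation=cv2.INTER_CUBIC)
cv2.imwrite('pics/f5.png',np.hstack([c[:,:500] if 0 else cv2.resize(c,(500,375)),np.zeros((375,1,3),np.uint8),cv2.resize(d,(188,375))])[:,:,::-1])
for n in('side0','s5'):
    g=cv2.imread(f'pics/{n}.png',0);print(n,g[178:200,286:290].mean(1).astype(int))
```

```text
side0 [150 150 150 150 150 120  71  44  37  33  29  40  63  62 101 183 184 160
 137 110  87  80]
s5 [157 158 157 157 157 127  77  47  40  36  30  43  68  66 107 191 192 168
 144 116  92  85]
```

View pics/f5.png

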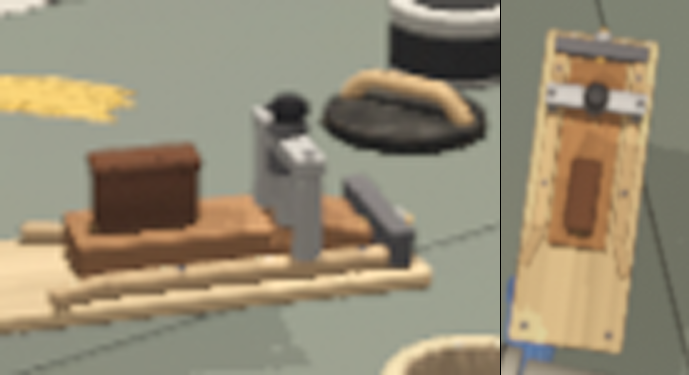

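Run:
```python
from h import *
c,s=np.cos(-.1006),np.sin(-.1006)
g=cv2.imread('pics/t5.png').astype(int)
a=np.array([608.2,-75.3])
def w(x,y,z): return np.array([a[0]+c*x-s*y,a[1]+s*x+c*y,z])
# red-minus-blue profile along the channel at bed / block-top heights
im=cv2.GaussianBlur(cv2.imread('pics/t5.png').astype(np.float32),(0,0),.6)
for nm,z,r in(('rear z33',33,range(-70,-30,2)),('front z24',24,range(80,122,2))):
  for y in(-14,14):
    print(nm,y,[(x,int(cv2.remap(im,*[np.float32([[v]]) for v in proj('t5',w(x,y,z))],cv2.INTER_LINEAR)[0,0].sum()/3)) for x in r])
```

```text
rear z33 -14 [(-70, 164), (-68, 164), (-66, 164), (-64, 164), (-62, 164), (-60, 164), (-58, 161), (-56, 153), (-54, 136), (-52, 123), (-50, 118), (-48, 120), (-46, 122), (-44, 121), (-42, 119), (-40, 116), (-38, 114), (-36, 113), (-34, 113), (-32, 111)]
rear z33 14 [(-70, 181), (-68, 181), (-66, 181), (-64, 181), (-62, 181), (-60, 181), (-58, 175), (-56, 160), (-54, 138), (-52, 114), (-50, 109), (-48, 113), (-46, 118), (-44, 120), (-42, 117), (-40, 112), (-38, 107), (-36, 101), (-34, 97), (-32, 95)]
front z24 -14 [(80, 181), (82, 174), (84, 160), (86, 141), (88, 123), (90, 112), (92, 111), (94, 113), (96, 115), (98, 118), (100, 121), (102, 121), (104, 120), (106, 116), (108, 107), (110, 97), (112, 87), (114, 93), (116, 102), (118, 112), (120, 116)]
front z24 14 [(80, 182), (82, 176), (84, 166), (86, 147), (88, 129), (90, 118), (92, 114), (94, 118), (96, 120), (98, 122), (100, 122), (102, 120), (104, 118), (106, 115), (108, 108), (110, 96), (112, 88), (114, 87), (116, 101), (118, 111), (120, 117)]
```

Run:
```python
from h import *
a,b=[cv2.imread(f'pics/{n}.png').astype(int) for n in('side0','s5')]
print('tape/sander diff',abs(a-b)[230:280,210:355].max(2).mean())
ctrl.close_job()
```

```text
tape/sander diff 7.987172413793103
the job is handed in; nothing more can be done
```

The printing block is in the channel, nose towards the stop, and appears locked there. I handed the job in at about 27.5 s of the 48 s allowed; no verdict was reported.

I gripped the block by its handle and laid it in the channel. I slid it under the plunger at about 30 mm/s and held it at the stop with 24–29 N for about 4 s. I then eased the push off while still gripping, opened the fingers and drew the arm well clear.

**Last checks:**
- **Plunger:** in the side view, the knob stands at the same height as at the start, so the plunger is down. I took no picture while it was raised, so I never saw the knob move.
- **Block position:** the rear edge measured about 6.5 mm back from fully home. That is about 4 mm if the cradle sits 2–3 mm nearer, as the wrist picture suggested. A locked block should be about 4 mm back and a thrown one up to 12 mm. The two cradle readings disagree by those 2–3 mm.
- **Hand:** after opening, the wrist force was near zero and the robot was touching nothing.
- **Tape and sander:** I never went near them. The before and after side pictures around them differ by about 8 grey levels on average. That probably comes from the changed lighting and arm shadow, but I did not measure their positions.

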